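# Restock the ribbon tray and slide it home

## Robot

A 6-joint arm with a two-finger parallel gripper is mounted at the origin on the work surface. World frame = base frame: x ahead of the robot, y to its left, z up, the work surface at z = 0. Lengths are in m, angles in rad, forces in N, time in s.
With the tool pointing down it reaches from about 0.25 to 0.775 m from the base axis. Payload 4 kg.
Tool frame: the origin (TCP) lies midway between the tips of the shut fingers; the grasp point (between the pads) lies 19 mm behind it (robot.tcp_to_grasp is the distance from the TCP to the grasp point, in m); z points along the fingers, x is the direction in which the jaws open and shut, and the axes are right-handed (so a half turn about z gives the same grasp; the last joint's range is limited). The gripper opens to 94 mm and grips with 3 to 60 N. Pads are 16 mm wide; open, the fingers measure 119 mm over their backs; the gripper's body (75 mm by 177 mm) begins 78 mm behind the grasp point.
Start: joints at [-1.41, 0.087, 1.371, -0, 1.684, -0.103], TCP at [0.143, -0.531, 0.206] pointing down, gripper open.
Joint ranges: [-3.1, 3.1], [-0.76, 2.03], [0.27, 2.55], [-1.08, 4.22], [0.17, 2.65], [-2.57, 2.57]. Speed limits (rad/s): [2.79, 2.79, 3.14, 3.14, 3.14, 3.14].

## Interface

Orientations are given as [roll, pitch, yaw] about the fixed x, y, z axes, in that order (R = Rz(yaw) Ry(pitch) Rx(roll)).
In Python, from bench import get_obs, vision, robot gives the robot as it stands.
- The arm moves only by the tool servo_tool, never from a script. Its argument "targets" is text: rows parted by semicolons, each of 7 numbers parted by spaces: the opening, from 0 (shut) to 1 (fully open), then the shift along the tool's x, y, z as a fraction of full scale, then the turn, a rotation vector about the tool's x, y, z as a fraction of full scale. A call has 1 to 12 rows; each row is the pose to reach, as a shift and turn from the pose commanded when the call began, along the tool's axes at that moment, turning the shorter way round; what a row does not reach only later rows make up. Full scale, the value 1, is 0.25 m for a shift and pi rad for a turn. A row lasts 1/12 s, in which the tool goes at most 41.7 mm and 7.16 degrees, less where a joint would pass 70% of its speed; a pose out of reach is approached as far as the arm can. A call with a number of a shift or a turn outside -1 to 1 is refused whole. A call with a gripper value outside its range is refused whole. The fingers move at their own pace and stop on an object; the grip force is fixed at half the most. Time passes only in rows, so rows that repeat a pose let the fingers close. It gives the time, the measured TCP pose, the force and the opening at its end, in the units of the state.
- get_obs(): the state, without advancing time (a new reading comes with each control period).
- vision.snapshot(name): name is "scene" or "top" or "wrist"; returns a dict with "image" (420x560x3 uint8, red, green, blue), "mtx" (3x3 intrinsics, pixels), "k1" (the pictures are not rectified: a ray, as slopes to the right and down, at radius r is drawn at 1 + k1 r^2 times it, then the intrinsics apply), "world_from_camera" (4x4, takes a point from camera to world coordinates); the wrist camera has in their place "T_tool_cam" (4x4, takes a point from camera to tool coordinates, whose origin is the TCP and whose axes are the tool frame's). Camera axes: x right, y down, z forward; pixel columns grow to the right and rows downward; lengths in m; the calibration is good to about 2 mm. A picture is of the moment at which its call begins: read the wrist's pose just before it. There is no depth.
- robot.close_job(): hands the job in, once; it reports no verdict.
The state is a dict: "time": time; "joint_positions": joint angles; "qvel": joint speeds; "joint_torque": joint torques, N m; "tool_pos": TCP position; "ee_rot": TCP orientation; "wrist_force": force on the tool from outside, world axes, zero at the start; "wrist_torque": the same for the moment, N m; "width": finger opening in m.
Only numpy, scipy, OpenCV 4.12 (cv2) and the standard library are available. Lean on these libraries where they do the work, as an engineer would, in place of code of your own. Each camera call takes 0.05 s, during which the arm holds its last target.

## Task

Tip the lid of the blue case back past its balance point so that it stays open by itself, lift out the red roll of ribbon and set it down (do not drop it) standing upright in the yellow tray. Then slide the tray fully home into its bay in the counter riser, front flush with the mouth and the roll still standing in it. Leave the lid open and the jar, the hat and the stack of packets where they are.

Things in the scene. Friction and masses are not known exactly. Their poses are not given: they have to be found in the camera images.
- bay: low brown wooden counter riser, fixed, to the robot's left or right (the case is on the other side), with a tray bay in its front. Origin: counter height, middle of the bay's mouth; x points into the bay (away from the robot), z up. Bay inside: 125 mm wide (y), 62 mm high, 132 mm deep to a solid back wall; the counter is its floor. Riser outside: 149 mm wide, 144 mm deep.
- bay_roof (a point): middle of the front edge of the riser's roof, on its top face, 72 mm above the counter, straight above the mouth (axes as the bay). Four small ribbon rolls for show stand on the roof 99 to 131 mm behind this edge, tops at 98 mm.
- bay_guides (a point): point on the counter midway between the outer ends of two steel guide plates, 35 mm in front of the mouth. The plates, 35 mm high and 8 mm thick, flare out 24 degrees each from the sides of the mouth to about 150 mm apart (inside) here, and lead the tray in.
- case: blue clamshell case with a clear lid, fixed; 130 mm deep (x) by 140 mm wide (y), walls 55 mm high and 5 mm thick, floor 6 mm thick. Origin: at counter height on its middle line, 40 mm behind its far (hinge) wall; the case fills x = -40 to -170 mm in this frame, x pointing away from the robot, z up.
- case_hinge (a point): point on the middle of the lid's hinge line, 55 mm above the counter at the far edge of the case; the hinge axis runs along the case's y.
- lid (a joint): angle of the lid in rad: 0 shut, 1.57 upright, 2.0 leaning back against its stop. The 120 g lid (130 by 140 mm, 6 mm thick, blue frame, clear pane) turns freely, falls shut below about 1.6 and falls open to the stop above that.
- lid_tab (a point): grip point on the white tab that sticks out of the middle of the lid's near edge: tab 18 mm wide (case's y), 10 mm thick, 42 mm long. The point lies 29 mm out from the lid's edge, 159 mm from the hinge line and 5 mm above it when shut (60 mm above the counter); it moves with the lid. Axes as the case when shut, turning with the lid about y.
- roll_center (a point): centre of the roll of red ribbon (white core on top), a solid upright cylinder 44 mm across and 40 mm high, about 80 g, standing on the floor of the case (so its centre is 26 mm above the counter); z is its axis.
- tray_center (a point): centre of the box of the loose yellow open tray, half-way up (17.5 mm above its underside): 130 mm long (x), 120 mm wide (y), 35 mm high, walls and floor 4 mm thick, about 250 g. x points from the grip to the far end, which enters the bay first. Starts empty in front of the bay, turned up to 0.3 rad to it. A roll standing in it has its centre 24 mm above the tray's underside.
- tray_grip (a point): where to hold the tray's black pull grip, an upright fin 16 mm thick (tray's y) sticking 60 mm out of the near face, its top 38 mm and lower edge 2 mm above the counter. The point is on its middle plane, 40 mm out from the near face (105 mm from tray_center along -x), 27.5 mm above the underside. Axes as tray_center.
- tray_front (a point): middle of the tray's near outer face, 65 mm from tray_center along its -x, 17.5 mm up; flush with the bay's mouth (about 2 mm inside it) when the tray is fully home against the back wall.
- jar_center (a point): bystander: small amber glass jar with white cap, 46 mm across, 75 mm high, loose; point half-way up.
- hat_center (a point): bystander: straw hat with red band, brim 250 mm across, 100 mm high, loose; point half-way up.
- packets_center (a point): bystander: stack of yellow packets, 100 by 130 mm, 60 mm high, loose; point half-way up.
There are look-alikes about, which are no part of the job. Leave any green look-alike of the bay alone.

How it is judged:
By the outcome, as a careful person would: the job done as asked, in the order asked, and still so for the second after the job is handed in, with the robot touching nothing.
It also fails if it takes over 67 s, if anything falls off the work surface, if the arm or the gripper's body presses on something with over 40 N, if the wrist force passes 120 N, or if a joint passes its speed limit or range.

## Working session

There is one attempt and no reset: what is moved stays moved. The work goes in short steps, Python scripts to look and compute and a tool call to move; the robot and the scene stay as the last step left them, time stands still between calls to the robot, and variables do not carry over. Pictures are saved under pics/ and viewed, and the job is handed in when it is done.

Besides the shell and the picture viewer there is one more tool, called after "Call:" as name(argument=value, ...) on one line, values as JSON. servo_tool: Moves the arm, as the interface text tells. Its arguments: {"type":"object","properties":{"targets":{"type":"string"}},"required":["targets"]}

```bash
ls; mkdir -p pics; cat > h.py <<'E'
import numpy as np, cv2
from scipy.spatial.transform import Rotation as R
from bench import get_obs, vision, robot
def snap(n,fn=None):
    o=get_obs(); s=vision.snapshot(n)
    if fn: cv2.imwrite('pics/'+fn+'.png',s['image'][:,:,::-1])
    if n=='wrist':
        T=np.eye(4);T[:3,:3]=R.from_euler('xyz',o['ee_rot']).as_matrix();T[:3,3]=o['tool_pos']
        s['W']=T@s['T_tool_cam']
    else: s['W']=np.array(s['world_from_camera'])
    return s
def ray(s,u,v):
    p=np.array([[[u,v]]],float)
    q=cv2.undistortPoints(p,np.array(s['mtx']),np.array([s['k1'],0,0,0.]))[0,0]
    d=s['W'][:3,:3]@np.array([q[0],q[1],1.]); return s['W'][:3,3],d
def onz(s,u,v,z):
    c,d=ray(s,u,v); return c+d*(z-c[2])/d[2]
def proj(s,P):
    p=np.linalg.inv(s['W'])@np.append(P,1.)
    q=p[:2]/p[2]; r2=q@q; q=q*(1+s['k1']*r2)
    m=np.array(s['mtx']); return m[0,0]*q[0]+m[0,2], m[1,1]*q[1]+m[1,2]
E
python3 - <<'E'
from h import *
o=get_obs();print(o)
for n in('scene','top','wrist'):
    s=snap(n,n+'0');print(n,s['mtx'],s['k1'],s['W'])
E
```

```text
pics
{'time': 0.0, 'joint_positions': array([-1.41007902e+00,  8.79143718e-02,  1.37224302e+00, -2.97869399e-05,
        1.68360088e+00, -1.03076051e-01]), 'qvel': array([-2.46673579e-03, -3.87363245e-04,  9.48646187e-04, -1.42987904e-03,
       -2.08585937e-03, -2.13793711e-05]), 'joint_torque': array([ 2.15772452e-03, -3.40171766e+01, -3.02423501e+01,  7.21268984e-02,
        3.30118812e-02, -1.76245230e-04]), 'tool_pos': array([ 0.14331889, -0.53042706,  0.20433209]), 'ee_rot': array([-3.14139927e+00,  2.15717263e-03, -1.30700608e+00]), 'wrist_force': array([ 0.08990479,  0.40198756, -0.04170188]), 'wrist_torque': array([ 0.0044072 , -0.01693982, -0.03981064]), 'width': 0.09393961626474846}
scene [[412.29686031   0.         279.63920887]
 [  0.         412.29686031 216.3998448 ]
 [  0.           0.           1.        ]] -0.09720363049590475 [[-0.82759205  0.42386718 -0.36800544  0.90638018]
 [ 0.56123203  0.63706504 -0.52836232  0.62359283]
 [ 0.01048795 -0.6438049  -0.7651178   0.99341143]
 [ 0.          0.          0.          1.        ]]
top [[493.99336557   0.         276.5181564 ]
 [  0.         493.99336557 206.59824292]
 [  0.           0.           1.        ]] -0.1694773605746033 [[ 0.00373266 -0.98503393  0.17232012  0.15047447]
 [-0.99997331 -0.00475904 -0.00554345  0.01319153]
 [ 0.00628057 -0.17229483 -0.9850254   1.798885  ]
 [ 0.          0.          0.          1.        ]]
wrist [[314.50165277   0.         275.79754857]
 [  0.         314.50165277 211.67528377]
 [  0.           0.           1.        ]] -0.03690346121787782 [[ 0.26028762 -0.92614588 -0.27295451  0.22385971]
 [-0.96553045 -0.25000495 -0.07244639 -0.50992358]
 [-0.00114406  0.28240279 -0.95929524  0.38357912]
 [ 0.          0.          0.          1.        ]]
```

View pics/scene0.png

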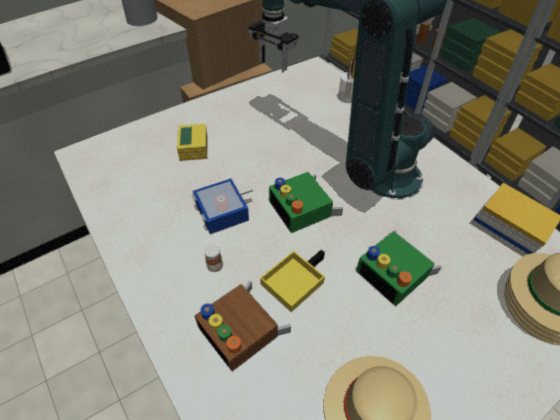

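View pics/top0.png

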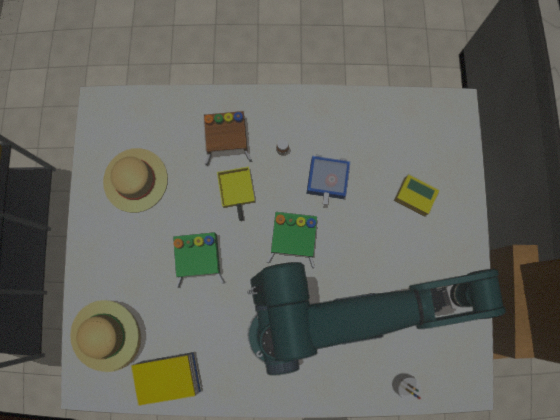

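View pics/wrist0.png

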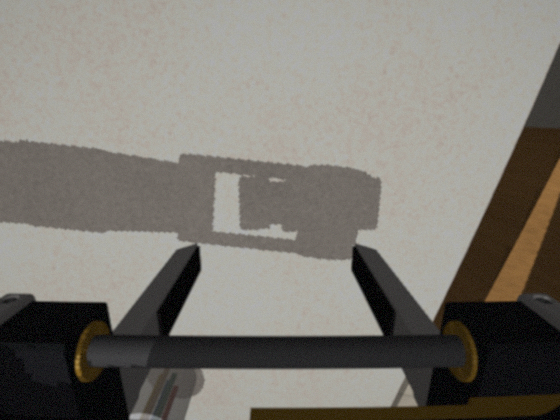

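The top view shows the brown riser at (226,133), with two green look-alike risers at (294,235) and (196,255). The yellow tray is at (238,188), the blue case at (328,177) with its white tab at (326,200), and the jar at (283,147). The riser I want is the only brown one. Next I'll enlarge to confirm and measure.

```bash
python3 - <<'E'
import cv2,numpy as np
a=cv2.imread('pics/top0.png');b=cv2.imread('pics/scene0.png')
A=cv2.resize(a[100:270,190:370],None,fx=4.4,fy=3.5*4.4/3.5*0.8,interpolation=cv2.INTER_CUBIC)
A=cv2.resize(a[100:230,190:370],(792,572),interpolation=cv2.INTER_CUBIC)
cv2.imwrite('pics/c1.png',A)
B=cv2.resize(b[165:375,180:350],(486,600),interpolation=cv2.INTER_CUBIC)
cv2.imwrite('pics/c2.png',B)
E
```

```text
(no output)
```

View pics/c1.png

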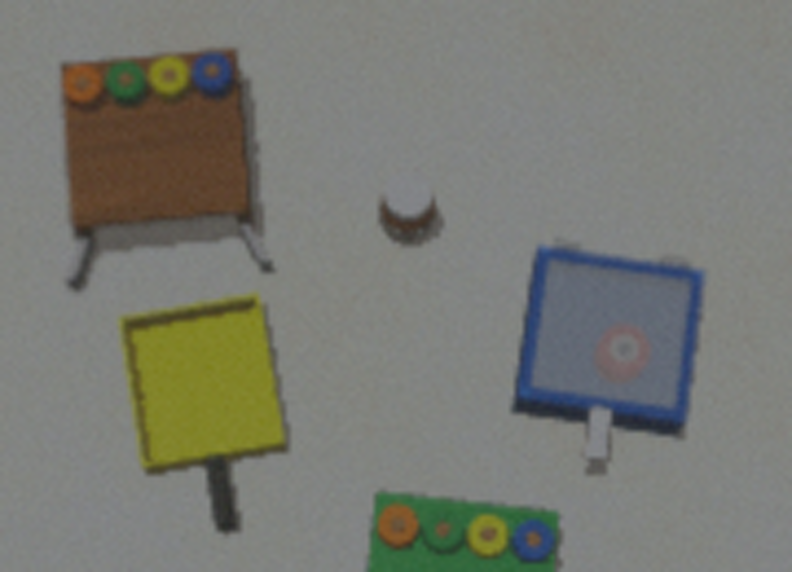

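View pics/c2.png

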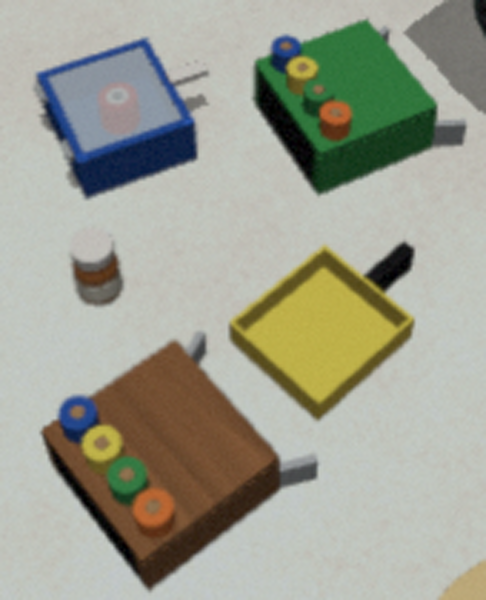

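The crops confirm the brown riser as the only brown one with four show rolls, at crop (155,140). The tray is at (205,385) with its grip at (225,500), and the case is at (610,340) with its tab at (597,435). The red roll shows through the lid at (624,350).

```bash
python3 - <<'E'
from h import *
def quad(m):
    c=max(cv2.findContours(m,cv2.RETR_EXTERNAL,cv2.CHAIN_APPROX_NONE)[0],key=cv2.contourArea)
    return c[:,0,:]
for n in('top','scene'):
    s=snap(n); I=s['image']; H=cv2.cvtColor(I,cv2.COLOR_RGB2HSV)
    roi=np.zeros(I.shape[:2],np.uint8)
    if n=='top': roi[95:230,195:360]=1
    else: roi[170:370,185:330]=1
    def mk(lo,hi,x=None):
        m=cv2.inRange(H,np.array(lo),np.array(hi))*roi
        return m
    for name,lo,hi,z in(('lid',(105,120,40),(125,255,255),.061),('tray',(22,140,50),(34,255,255),.035),('roof',(3,90,30),(17,220,160),.072)):
        m=mk(lo,hi); c=quad(m)
        hull=cv2.convexHull(c.astype(np.int32))
        P=np.array([onz(s,u,v,z)[:2] for u,v in hull[:,0,:]],np.float32)
        r=cv2.minAreaRect(P); print(n,name,len(c),np.round(r[0],4),np.round(r[1],4),round(r[2],2), 'yaw',np.round(np.radians(r[2]),3))
    # grip black
    red=mk((0,60,120),(8,255,255))|mk((172,40,100),(180,255,255))
    nn,lab,st,ce=cv2.connectedComponentsWithStats(red)
    for i in range(1,nn):
        if st[i,4]>10: print(n,'red',st[i],ce[i].round(1),onz(s,*ce[i],.046).round(4))
E
```

```text
top lid 137 [ 0.5681 -0.1838] [0.1365 0.1294] 81.57 yaw 1.424
top tray 122 [0.5314 0.1523] [0.124  0.1143] 10.75 yaw 0.188
top roof 152 [0.7331 0.1947] [0.1425 0.1468] 5.04 yaw 0.088
scene lid 155 [ 0.5792 -0.1597] [0.1812 0.135 ] 81.6 yaw 1.424
scene tray 138 [0.5395 0.1637] [0.1425 0.1261] 10.18 yaw 0.178
scene roof 266 [0.7397 0.2102] [0.1483 0.1689] 5.15 yaw 0.09
```

```bash
cat >> h.py <<'E'
def toolR(yaw,tilt=0.,ax=None):
    # tool down with yaw
    return R.from_euler('xyz',[np.pi,0,yaw]).as_matrix()
def delta(P,Rm):
    o=get_obs(); R0=R.from_euler('xyz',o['ee_rot']).as_matrix()
    d=R0.T@(np.array(P)-o['tool_pos'])/.25
    w=R.from_matrix(R0.T@Rm).as_rotvec()/np.pi
    print(np.round(d,4),np.round(w,4),'rows>=',np.linalg.norm(d)*.25/.0417,np.degrees(np.linalg.norm(w)*np.pi)/7.16)
E
python3 - <<'E'
from h import *
delta([.30,-.36,.27],toolR(-1.718))
delta([.47,-.19,.33],toolR(-1.718))
s=snap('top')
# rough extents of green riser near
I=s['image'];H=cv2.cvtColor(I,cv2.COLOR_RGB2HSV);m=cv2.inRange(H,np.array((45,100,30)),np.array((80,255,255)));m[:,:260]=0;m[:205]=0
c=max(cv2.findContours(m,0,2)[0],key=cv2.contourArea)
print(cv2.boundingRect(c)); print([onz(s,u,v,.072).round(3)[:2] for u,v in cv2.boxPoints(cv2.minAreaRect(c))])
for t,(u,v,z) in dict(tab=(326,199,.065),jar=(283,145,.075)).items(): print(t,onz(s,u,v,z).round(3))
E
```

```text
[-0.4962 -0.783  -0.2597] [0.     0.0003 0.1308] rows>= 5.771358053815999 3.2888752952228595
[-0.9756 -1.6168 -0.4991] [0.     0.0003 0.1308] rows>= 11.709783536212921 3.2888752952228595
(271, 213, 45, 43)
[array([0.294, 0.023]), array([0.434, 0.008]), array([ 0.418, -0.139]), array([ 0.278, -0.123])]
tab [ 0.482 -0.174  0.065]
jar [ 0.679 -0.019  0.075]
```

Call:
servo_tool(targets="1 -0.5 -0.8 -0.25 0 0 0.131;1 -0.5 -0.8 -0.25 0 0 0.131;1 -0.5 -0.8 -0.25 0 0 0.131;1 -0.5 -0.8 -0.25 0 0 0.131;1 -0.5 -0.8 -0.25 0 0 0.131;1 -0.5 -0.8 -0.25 0 0 0.131")

```text
time: 0.8
tool_pos: [0.3048, -0.3565, 0.2687]
ee_rot: [-3.141, -0.0, -1.719]
wrist_force: [0.6, -0.5, 0.1]
width: 0.0941
```

```bash
python3 - <<'E'
from h import *
delta([.47,-.19,.33],toolR(-1.718))
print(get_obs()['joint_positions'])
E
```

```text
[-0.7562 -0.5552 -0.2453] [-0.0002 -0.0001 -0.0004] rows>= 5.813705555834486 0.010433200290489027
[-9.84502301e-01 -9.83264110e-02  1.43131802e+00  1.69650390e-04
  1.80796502e+00  7.34663736e-01]
```

Call:
servo_tool(targets="0.5 -0.756 -0.555 -0.245 0 0 0;0.5 -0.756 -0.555 -0.245 0 0 0;0.5 -0.756 -0.555 -0.245 0 0 0;0.5 -0.756 -0.555 -0.245 0 0 0;0.5 -0.756 -0.555 -0.245 0 0 0;0.5 -0.756 -0.555 -0.245 0 0 0;0.5 -0.756 -0.555 -0.245 0 0 0;0.5 -0.756 -0.555 -0.245 0 0 0;0.5 -0.756 -0.555 -0.245 0 0 0")

```text
time: 1.55
tool_pos: [0.4685, -0.1919, 0.3288]
ee_rot: [3.14, -0.0, -1.719]
wrist_force: [0.5, 1.5, 0.2]
width: 0.0469
```

```bash
python3 - <<'E'
from h import *
s=snap('wrist','w1'); print(get_obs()['tool_pos'],s['T_tool_cam'])
E
```

```text
[ 0.46817091 -0.19238222  0.32866711] [[ 9.99999442e-01 -7.26204670e-04  7.67656426e-04  4.27440503e-04]
 [ 4.79983852e-04  9.59333831e-01  2.82273575e-01 -8.34042126e-02]
 [-9.41427168e-04 -2.82273049e-01  9.59333644e-01 -1.79110697e-01]
 [ 0.00000000e+00  0.00000000e+00  0.00000000e+00  1.00000000e+00]]
```

View pics/w1.png

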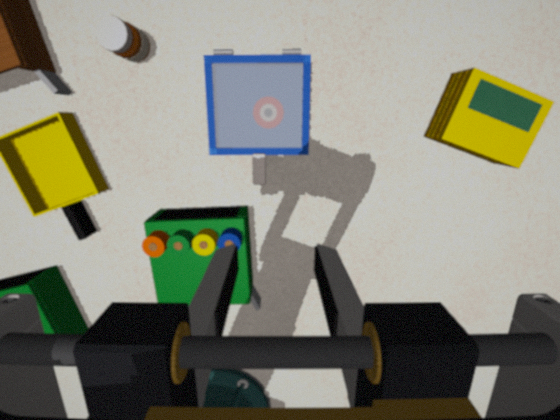

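The wrist view shows the case lid as a square from (205,55) to (311,155), with the roll core at (268,113) and the white tab at about (260,170) in the arm's shadow. The jar is at (122,38).

```bash
python3 - <<'E'
from h import *
s=snap('wrist'); I=s['image'];H=cv2.cvtColor(I,cv2.COLOR_RGB2HSV)
m=cv2.inRange(H,np.array((105,110,40)),np.array((125,255,255)));m[:,:180]=0;m[180:]=0;m[:,330:]=0
c=max(cv2.findContours(m,0,cv2.CHAIN_APPROX_NONE)[0],key=cv2.contourArea)
hull=cv2.convexHull(c)[:,0,:]
P=np.array([onz(s,u,v,.061)[:2] for u,v in hull],np.float32)
r=cv2.minAreaRect(P);print(r,cv2.boxPoints(r).round(4))
for d in(25,40):print(onz(s,268,113,.046).round(4))
C=cv2.resize(I[30:200,180:340,::-1],(560,595),interpolation=cv2.INTER_CUBIC);cv2.imwrite('pics/c3.png',C)
sub=I[85:140,245:292].astype(int);w=(sub[...,0]-sub[...,1]>18);vs,us=np.nonzero(w);print(len(us),us.min()+245,us.max()+245,vs.min()+85,vs.max()+85,us.mean()+245,vs.mean()+85)
E
```

```text
((0.5712224245071411, -0.18374286592006683), (0.13849279284477234, 0.12933111190795898), 81.69685363769531) [[ 0.4972 -0.2429]
 [ 0.6252 -0.2616]
 [ 0.6452 -0.1246]
 [ 0.5172 -0.1059]]
[ 0.5604 -0.1961  0.046 ]
[ 0.5604 -0.1961  0.046 ]
483 253 282 97 127 267.45962732919253 111.73706004140787
```

View pics/c3.png

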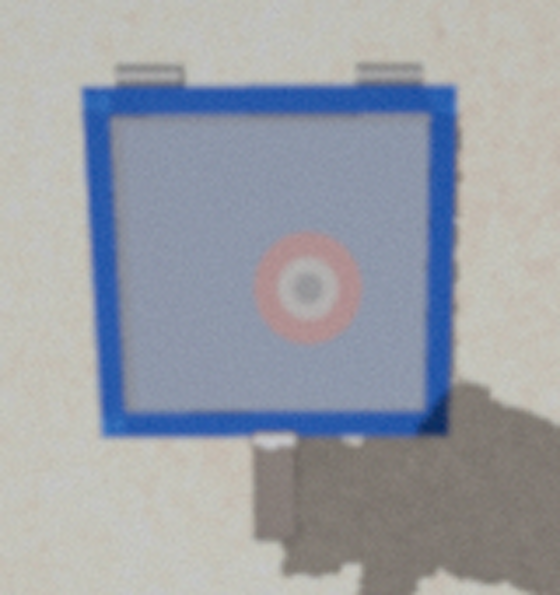

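```bash
python3 - <<'E'
from h import *
s=snap('wrist')
print(onz(s,180+275/3.5,30+490/3.5,.065),[onz(s,180+x/3.5,30+540/3.5,.065) for x in(254,295)])
delta([.4787,-.1701,.09],toolR(-1.716))
E
```

```text
[ 0.48556037 -0.17148864  0.065     ] [array([ 0.4665893 , -0.15961408,  0.065     ]), array([ 0.46406899, -0.17619411,  0.065     ])]
[-0.096  -0.0299  0.9549] [ 0.0003 -0.     -0.0016] rows>= 5.756286214327782 0.04018507563877095
```

Call:
servo_tool(targets="0.5 -0.096 -0.03 0.955 0 0 0;0.5 -0.096 -0.03 0.955 0 0 0;0.5 -0.096 -0.03 0.955 0 0 0;0.5 -0.096 -0.03 0.955 0 0 0;0.5 -0.096 -0.03 0.955 0 0 0;0.5 -0.096 -0.03 0.955 0 0 0;0.5 -0.096 -0.03 0.955 0 0 0;0.5 -0.096 -0.03 0.955 0 0 0")

```text
time: 2.37
tool_pos: [0.478, -0.1693, 0.0889]
ee_rot: [3.137, 0.001, -1.72]
wrist_force: [0.5, 0.3, 1.2]
width: 0.0471
```

```bash
python3 - <<'E'
from h import *
s=snap('wrist','w2')
delta([.4787,-.1701,.042],toolR(-1.716))
E
```

```text
[0.0005 0.0053 0.1987] [-0.0003 -0.0002 -0.0013] rows>= 1.1914528009307337 0.03352760116788133
```

View pics/w2.png

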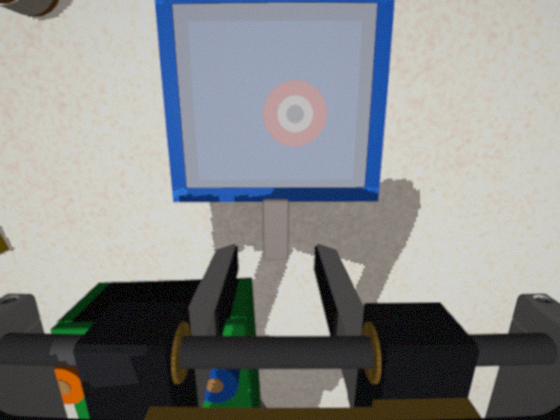

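The tab at (276,230) is centred between the fingers at (225,250) and (328,250). I'll descend and grip.

Call:
servo_tool(targets="0.5 0 0.005 0.199 0 0 0;0.5 0 0.005 0.199 0 0 0;0.5 0 0.005 0.199 0 0 0;0 0 0.005 0.199 0 0 0;0 0 0.005 0.199 0 0 0;0 0 0.005 0.199 0 0 0;0 0 0.005 0.199 0 0 0")

```text
time: 3.0
tool_pos: [0.4799, -0.1694, 0.0426]
ee_rot: [-3.138, -0.001, -1.719]
wrist_force: [0.1, -0.4, -0.6]
width: 0.0239
```

```bash
python3 - <<'E'
from h import *
o=get_obs();print(o['width'],o['tool_pos'],o['wrist_force'])
# arc with tilt: tool stays vertical-> slight back tilt
hx=np.array([.6360,-.1931,.055]);ex=np.array([.9895,-.1444,0]);ez=np.array([0,0,1.]);ey=np.cross(ez,ex)
R0=R.from_euler('xyz',o['ee_rot']).as_matrix()
g0=o['tool_pos']-.019*R0[:,2]*1
rel=g0-hx; r=np.hypot(rel@ex,rel[2]); a0=np.arctan2(rel[2],-(rel@ex)); print(g0,r,a0,rel@ey)
for th in np.arange(.15,1.86,.1):
    tilt=0
    p=hx+r*(-np.cos(th+a0)*ex+np.sin(th+a0)*ez)+ey*(rel@ey)
    d=R0.T@(p-g0)/.25
    print(round(th,2),np.round(d,3))
E
```

```text
0.0238532561992107 [ 0.47985296 -0.16942442  0.04259867] [ 0.10099574 -0.39611461 -0.59468544]
[ 0.47979666 -0.16939523  0.06159856] 0.1581239121932922 0.04174245128919874 0.0009001040017353085
0.15 [ 0.    -0.011 -0.094]
0.25 [ 0.    -0.027 -0.155]
0.35 [ 0.    -0.048 -0.215]
0.45 [ 0.    -0.075 -0.272]
0.55 [ 0.    -0.108 -0.326]
0.65 [-0.    -0.146 -0.377]
0.75 [-0.    -0.189 -0.423]
0.85 [-0.    -0.236 -0.465]
0.95 [-0.    -0.287 -0.502]
1.05 [-0.    -0.342 -0.534]
1.15 [-0.001 -0.4   -0.56 ]
1.25 [-0.001 -0.46  -0.58 ]
1.35 [-0.001 -0.521 -0.594]
1.45 [-0.001 -0.584 -0.602]
1.55 [-0.001 -0.647 -0.604]
1.65 [-0.001 -0.71  -0.599]
1.75 [-0.002 -0.772 -0.588]
1.85 [-0.002 -0.833 -0.571]
```

Call:
servo_tool(targets="0 0 0 0 0 0 0;0 0 0 0 0 0 0;0 0 -0.011 -0.094 0 0 0;0 0 -0.027 -0.155 0 0 0;0 0 -0.048 -0.215 0 0 0;0 0 -0.075 -0.272 0 0 0")

```text
time: 3.5
tool_pos: [0.4966, -0.1716, 0.1089]
ee_rot: [3.14, -0.0, -1.719]
wrist_force: [1.5, -1.5, -4.2]
width: 0.0175
```

```bash
python3 - <<'E'
from h import *
o=get_obs();print(o['width'],o['tool_pos'],o['wrist_force'],o['wrist_torque'])
s=snap('wrist','w3')
E
```

```text
0.017549700091337495 [ 0.49660211 -0.1716297   0.10889137] [ 1.519865   -1.47033684 -4.22341556] [-0.13198632 -0.00979383  0.00923027]
```

View pics/w3.png

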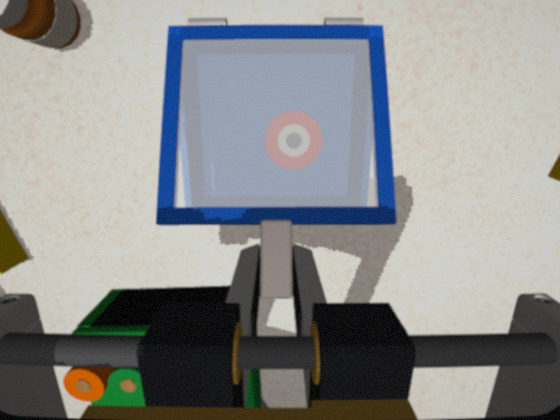

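The grip holds: the tab sits between the fingers at (276,250), the width is 17.5 mm, and the lid is lifted with its front edge at row 215.

Call:
servo_tool(targets="0 0 -0.033 -0.054 0 0 0;0 0 -0.071 -0.105 0 0 0;0 0 -0.114 -0.151 0 0 0;0 0 -0.161 -0.193 0 0 0;0 0 -0.212 -0.23 0 0 0;0 0 -0.267 -0.262 0 0 0;0 0 -0.325 -0.288 0 0 0;0 0 -0.385 -0.308 0 0 0;0 0 -0.446 -0.322 0 0 0;0 0 -0.509 -0.33 0 0 0")

```text
time: 4.38
tool_pos: [0.6222, -0.19, 0.1909]
ee_rot: [3.138, 0.0, -1.719]
wrist_force: [-2.4, -1.1, 0.9]
width: 0.0178
```

```bash
python3 - <<'E'
from h import *
o=get_obs();print(o['width'],o['tool_pos'],o['wrist_force'],o['joint_positions'])
s=snap('scene');I=s['image'];cv2.imwrite('pics/s4.png',cv2.resize(I[120:300,120:340,::-1],(733,600)))
E
```

```text
0.01778587888185251 [ 0.62220842 -0.19002445  0.19089685] [-2.36939611 -1.13419495  0.87208129] [-3.83197174e-01  3.19537918e-01  1.12574904e+00 -5.94400167e-04
  1.70026343e+00  1.33533549e+00]
```

View pics/s4.png

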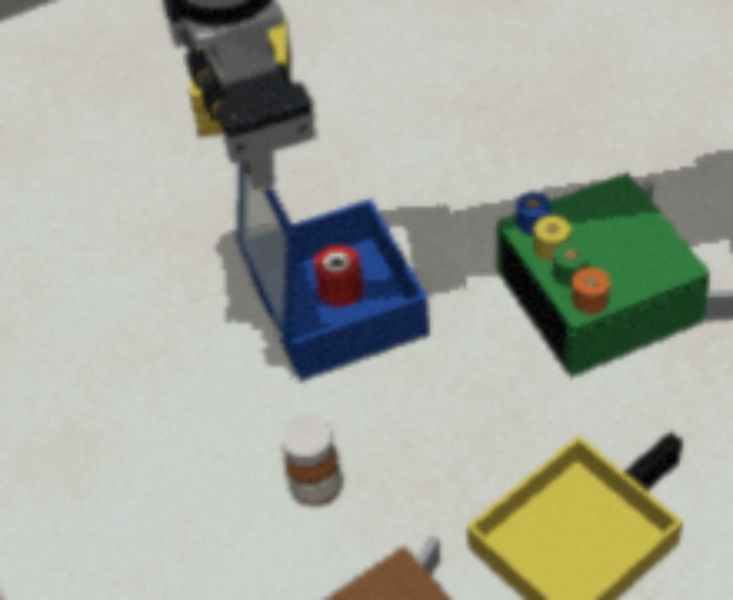

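The lid is nearly upright at crop (262,240) and the roll stands at (338,275). I'll carry on past the balance point, release and rise.

Call:
servo_tool(targets="0 0 -0.063 -0.002 0 0 0;0 0 -0.126 0.003 0 0 0;0 0 -0.188 0.014 0 0 0;0 0 -0.249 0.031 0 0 0;0 0 -0.249 0.031 0 0 0;0.5 0 -0.249 0.031 0 0 0;0.5 0 -0.249 0.031 0 0 0;0.5 0 -0.249 0.031 0 0 0;0.5 0 -0.249 -0.1 0 0 0;0.5 0 -0.249 -0.2 0 0 0;0.5 0 -0.249 -0.3 0 0 0;0.5 0 -0.249 -0.4 0 0 0")

```text
time: 5.43
tool_pos: [0.6839, -0.1994, 0.292]
ee_rot: [3.141, 0.0, -1.719]
wrist_force: [0.5, 0.1, 0.2]
width: 0.0466
```

```bash
python3 - <<'E'
from h import *
o=get_obs();print(o['width'],o['tool_pos'],o['wrist_force'],o['joint_positions'])
s=snap('scene');I=s['image'];cv2.imwrite('pics/s5.png',cv2.resize(I[120:300,120:340,::-1],(733,600)))
E
```

```text
0.04661272035338873 [ 0.68392396 -0.19940668  0.29195809] [0.5415016  0.06430527 0.22248617] [-3.63145748e-01  4.84622881e-01  7.04527317e-01 -1.87697085e-04
  1.95349869e+00  1.35555534e+00]
```

View pics/s5.png

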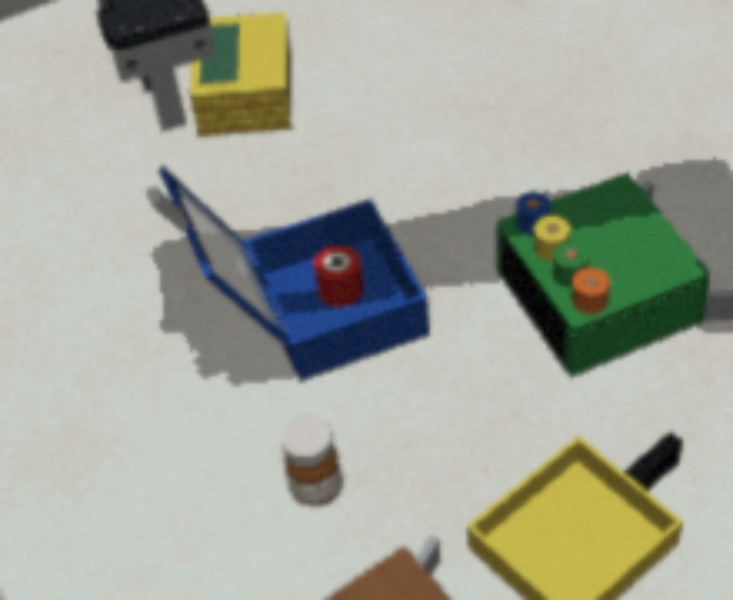

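The lid leans back on its own at crop (215,250). I'll move back and look down at the roll.

```bash
python3 - <<'E'
from h import *
delta([.56,-.196,.24],toolR(-1.716))
E
```

```text
[0.0577 0.4998 0.2303] [-0.0029 -0.0007 -0.0009] rows>= 3.3172089306761743 0.079001579975239
```

Call:
servo_tool(targets="0.6 0.03 0.25 0.05 0 0 0;0.6 0.058 0.5 0.23 0 0 -0.001;0.6 0.058 0.5 0.23 0 0 -0.001;0.6 0.058 0.5 0.23 0 0 -0.001;0.6 0.058 0.5 0.23 0 0 -0.001;0.6 0.058 0.5 0.23 0 0 -0.001")

```text
time: 5.98
tool_pos: [0.5581, -0.1953, 0.2333]
ee_rot: [3.141, 0.0, -1.716]
wrist_force: [0.3, 0.4, 1.2]
width: 0.0563
```

```bash
python3 - <<'E'
from h import *
s=snap('wrist','w6');I=s['image'];H=cv2.cvtColor(I,cv2.COLOR_RGB2HSV)
m=cv2.inRange(H,np.array((0,140,60)),np.array((8,255,255)))|cv2.inRange(H,np.array((172,140,60)),np.array((180,255,255)))
n,l,st,ce=cv2.connectedComponentsWithStats(m);i=1+np.argmax(st[1:,4]);print(st[i],ce[i],onz(s,*ce[i],.046))
E
```

```text
[258 167  35  39 695] [274.87338129 185.58273381] [ 0.56591926 -0.19606912  0.046     ]
```

View pics/w6.png

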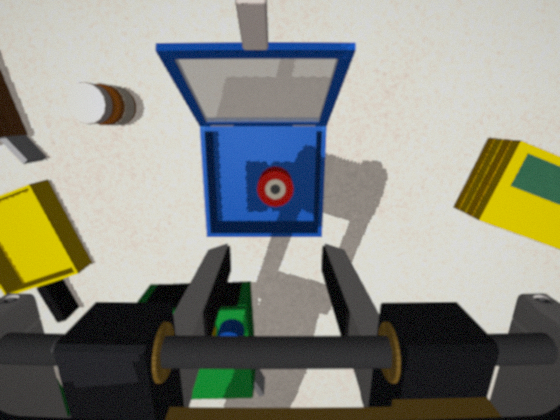

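Wrist view: the roll's core is at (275,189) inside the case, with clear space on both sides along the jaw direction.

```bash
python3 - <<'E'
from h import *
s=snap('wrist');I=s['image']
sub=I[165:212,252:298].astype(int);w=(sub.max(2)-sub.min(2)<50)&(sub[...,0]>110)
vs,us=np.nonzero(w);print(len(us),us.mean()+252,vs.mean()+165)
n,l,st,ce=cv2.connectedComponentsWithStats(w.astype(np.uint8));print(st,ce+[252,165])
p=onz(s,275,189,.046);print(p)
delta([p[0],p[1],.016],toolR(-1.716))
E
```

```text
229 274.53711790393015 190.11353711790395
[[   0    0   46   47 1933]
 [  13   16   20   19  229]] [[274.49560269 187.749612  ]
 [274.5371179  190.11353712]]
[ 0.5633506  -0.19613198  0.046     ]
[-0.0013 -0.0093  0.8768] [-0.0011 -0.0003  0.0002] rows>= 5.257134750413638 0.0290389287392671
```

Call:
servo_tool(targets="0.6 -0.002 -0.005 0.4 0 0 0;0.6 -0.002 -0.005 0.6 0 0 0;0.6 -0.002 -0.005 0.7 0 0 0;0.6 -0.002 -0.005 0.8 0 0 0;0.6 -0.002 -0.005 0.875 0 0 0;0.6 -0.002 -0.005 0.875 0 0 0;0.6 -0.002 -0.005 0.875 0 0 0")

```text
time: 6.67
tool_pos: [0.5589, -0.1941, 0.0113]
ee_rot: [3.135, 0.002, -1.715]
wrist_force: [-0.6, 0.1, 1.1]
width: 0.0562
```

Call:
servo_tool(targets="0.2 0 0 0 0 0 0;0.2 0 0 0 0 0 0;0.2 0 0 0 0 0 0;0.2 0 0 0 0 0 0")

```text
time: 7.0
tool_pos: [0.5634, -0.1964, 0.0191]
ee_rot: [-3.133, -0.002, -1.715]
wrist_force: [1.8, 0.2, 4.9]
width: 0.0431
```

```bash
python3 - <<'E'
from h import *
o=get_obs();print(o['width'],o['tool_pos'],o['wrist_force'])
s=snap('wrist','w7')
E
```

```text
0.043145004644242445 [ 0.56335662 -0.19644125  0.01914239] [1.80051502 0.15536505 4.89982244]
```

View pics/w7.png

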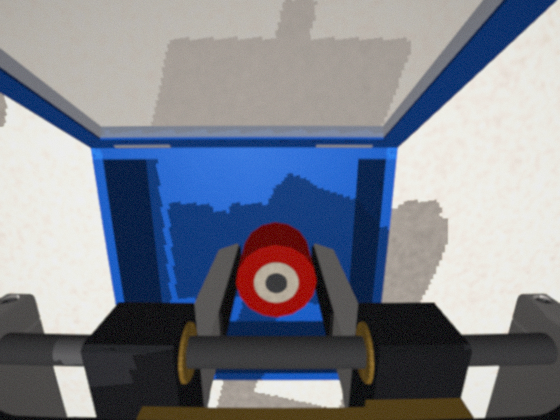

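The roll is gripped, with its core at (277,283) between the pads and a width of 43 mm. I'll let it settle, record the height, and lift.

Call:
servo_tool(targets="0 0 0 0 0 0 0;0 0 0 0 0 0 0;0 0 0 0 0 0 0;0 0 0 0 0 0 0")

```text
time: 7.38
tool_pos: [0.5634, -0.1964, 0.0191]
ee_rot: [-3.133, -0.002, -1.716]
wrist_force: [2.0, -1.1, 6.4]
width: 0.0435
```

Call:
servo_tool(targets="0 0 0 -0.04 0 0 0;0 0 0 -0.1 0 0 0;0 0 0 -0.2 0 0 0;0 0 0 -0.3 0 0 0;0 0 0 -0.4 0 0 0;0 0 0 -0.5 0 0 0;0 0 0 -0.6 0 0 0;0 0 0 -0.7 0 0 0;0 0 0 -0.7 0 0 0;0 0 0 -0.7 0 0 0")

```text
time: 8.22
tool_pos: [0.5607, -0.1954, 0.1922]
ee_rot: [-3.138, -0.001, -1.715]
wrist_force: [-0.4, -0.4, -1.8]
width: 0.0439
```

```bash
python3 - <<'E'
from h import *
o=get_obs();print(o['width'],o['tool_pos'],o['wrist_force'],o['ee_rot'])
s=snap('wrist','w8')
E
```

```text
0.04389659707506952 [ 0.56071374 -0.19544539  0.1921621 ] [-0.39026095 -0.44068038 -1.82237335] [-3.13785201e+00 -1.32656079e-03 -1.71549744e+00]
```

View pics/w8.png

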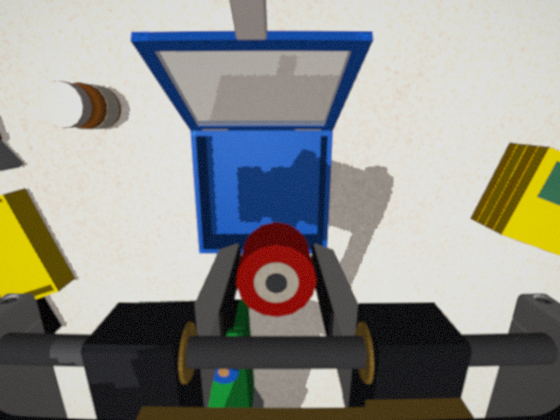

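```bash
python3 - <<'E'
from h import *
delta([.52,-.03,.24],toolR(-1.6))
delta([.50,.15,.25],toolR(-1.383))
E
```

```text
[-0.6301  0.2526 -0.2009] [ 0.0001 -0.     -0.0368] rows>= 4.244600929494826 0.9240824285076884
[-1.3311  0.4356 -0.2409] [ 1.000e-04 -0.000e+00 -1.058e-01] rows>= 8.519889427646772 2.660558087528787
```

Call:
servo_tool(targets="0 -0.08 0.03 -0.05 0 0 -0.01;0 -0.18 0.07 -0.1 0 0 -0.02;0 -0.3 0.12 -0.15 0 0 -0.03;0 -0.42 0.17 -0.2 0 0 -0.04;0 -0.54 0.21 -0.23 0 0 -0.06;0 -0.66 0.25 -0.24 0 0 -0.08;0 -0.78 0.29 -0.24 0 0 -0.09;0 -0.88 0.33 -0.24 0 0 -0.1;0 -0.95 0.36 -0.24 0 0 -0.106;0 -1 0.38 -0.24 0 0 -0.106")

```text
time: 9.1
tool_pos: [0.5003, 0.0679, 0.2471]
ee_rot: [3.136, 0.001, -1.38]
wrist_force: [0.3, -0.6, -1.0]
width: 0.0434
```

```bash
python3 - <<'E'
from h import *
print(get_obs()['tool_pos'])
delta([.50,.15,.25],toolR(-1.383))
E
```

```text
[0.50027393 0.06792993 0.24711043]
[-0.3225 -0.0612 -0.0115] [0.0017 0.0004 0.0011] rows>= 1.969337629198168 0.05130671807534279
```

Call:
servo_tool(targets="0 -0.1 -0.02 -0.01 0 0 0;0 -0.2 -0.04 -0.01 0 0 0;0 -0.28 -0.06 -0.01 0 0 0;0 -0.32 -0.06 -0.01 0 0 0;0 -0.32 -0.06 -0.01 0 0 0;0 -0.32 -0.06 -0.01 0 0 0;0 -0.32 -0.06 -0.01 0 0 0;0 -0.32 -0.06 -0.01 0 0 0")

```text
time: 9.77
tool_pos: [0.5019, 0.1462, 0.2521]
ee_rot: [3.141, -0.001, -1.384]
wrist_force: [0.6, 0.0, -0.2]
width: 0.0439
```

```bash
python3 - <<'E'
from h import *
print(get_obs()['tool_pos'],get_obs()['qvel'])
s=snap('wrist','w9')
E
```

```text
[0.50192757 0.14618837 0.2520938 ] [-0.00299112 -0.00184463 -0.00635008  0.00278583  0.00157901  0.00064831]
```

View pics/w9.png

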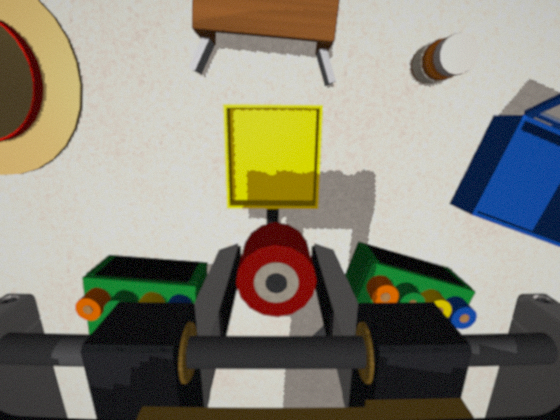

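The wrist view shows the tray at (272,157) with its grip at (272,215), nearly square to the tool. The riser's front edge runs from (193,33) to (336,42), and the guide ends are at (203,73) and (330,84).

```bash
python3 - <<'E'
from h import *
s=snap('wrist');I=s['image'];H=cv2.cvtColor(I,cv2.COLOR_RGB2HSV)
m=cv2.inRange(H,np.array((22,140,50)),np.array((34,255,255)));m[215:]=0;m[:95]=0;m[:,:190]=0;m[:,340:]=0
c=max(cv2.findContours(m,0,cv2.CHAIN_APPROX_NONE)[0],key=cv2.contourArea)
P=np.array([onz(s,u,v,.035)[:2] for u,v in cv2.convexHull(c)[:,0,:]],np.float32)
r=cv2.minAreaRect(P);print(r,cv2.boxPoints(r).round(4))
# riser brown
b=cv2.inRange(H,np.array((3,90,30)),np.array((17,255,200)));b[60:]=0;b[:,:170]=0;b[:,350:]=0
pts=[]
for u in range(200,332,3):
    v=np.nonzero(b[:,u])[0]
    if len(v): pts.append((u,v.max()+.5))
pts=np.array(pts,np.float32)
W=np.array([onz(s,u,v,.072)[:2] for u,v in pts],np.float32)
vx,vy,x0,y0=cv2.fitLine(W,cv2.DIST_HUBER,0,.01,.01).ravel();print('edge yaw',np.arctan2(-vx,vy) if vy>0 else np.arctan2(vx,-vy),x0,y0)
rows=[np.nonzero(b[v])[0][[0,-1]] for v in (5,10,15,20,25,30)];print(rows)
for v,(a,d) in zip((5,10,15,20,25,30),rows): print(v,onz(s,a-.5,v,.072)[:2].round(4),onz(s,d+.5,v,.072)[:2].round(4))
cv2.imwrite('pics/c9.png',cv2.resize(I[0:220,170:370,::-1],(545,600),interpolation=cv2.INTER_CUBIC))
E
```

```text
((0.5358148217201233, 0.155504047870636), (0.1298987865447998, 0.1184626966714859), 10.257171630859375) [[0.4614 0.2022]
 [0.4825 0.0857]
 [0.6103 0.1088]
 [0.5892 0.2254]]
edge yaw 0.10043808 0.6640631 0.18532303
[array([193, 337]), array([193, 337]), array([193, 336]), array([193, 335]), array([193, 335]), array([195, 334])]
5 [0.679  0.2645] [0.706 0.12 ]
10 [0.6744 0.2639] [0.7016 0.1189]
15 [0.6699 0.2633] [0.6969 0.1189]
20 [0.6653 0.2627] [0.6922 0.1188]
25 [0.6606 0.2621] [0.6876 0.1177]
30 [0.6563 0.2595] [0.6829 0.1177]
```

View pics/c9.png

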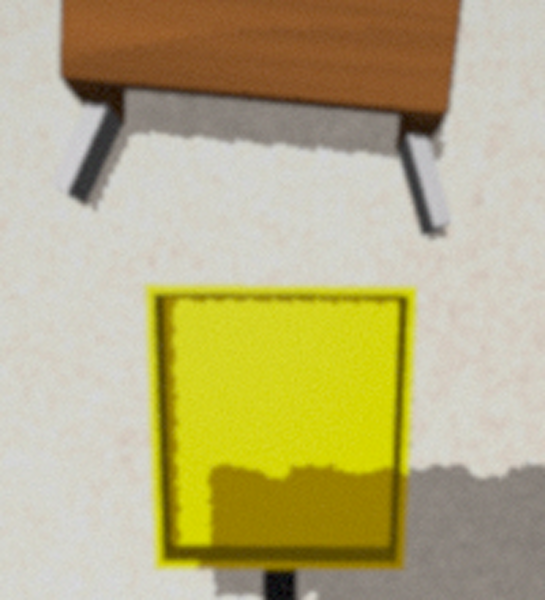

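```bash
python3 - <<'E'
from h import *
delta([.5358,.1555,.035],toolR(-1.392))
E
```

```text
[-0.0113 -0.1394  0.8697] [ 0.     -0.0001  0.0025] rows>= 5.2810231594360815 0.06403116909910604
```

Call:
servo_tool(targets="0 -0.011 -0.07 0.1 0 0 0.002;0 -0.011 -0.139 0.24 0 0 0.002;0 -0.011 -0.139 0.38 0 0 0.002;0 -0.011 -0.139 0.52 0 0 0.002;0 -0.011 -0.139 0.65 0 0 0.002;0 -0.011 -0.139 0.76 0 0 0.002;0 -0.011 -0.139 0.83 0 0 0.002;0 -0.011 -0.139 0.87 0 0 0.002;0 -0.011 -0.139 0.87 0 0 0.002;0 -0.011 -0.139 0.87 0 0 0.002;0 -0.011 -0.139 0.87 0 0 0.002;0 -0.011 -0.139 0.87 0 0 0.002")

```text
time: 10.87
tool_pos: [0.5372, 0.1568, 0.0372]
ee_rot: [-3.137, -0.0, -1.389]
wrist_force: [-0.1, 0.3, -0.2]
width: 0.0436
```

```bash
python3 - <<'E'
from h import *
o=get_obs();print(o['tool_pos'],o['ee_rot'],o['wrist_force'])
s=snap('wrist','w10')
E
```

```text
[0.53723223 0.15676076 0.03722579] [-3.13737849e+00 -8.29508319e-05 -1.38878344e+00] [-0.13171014  0.27569288 -0.1976535 ]
```

View pics/w10.png

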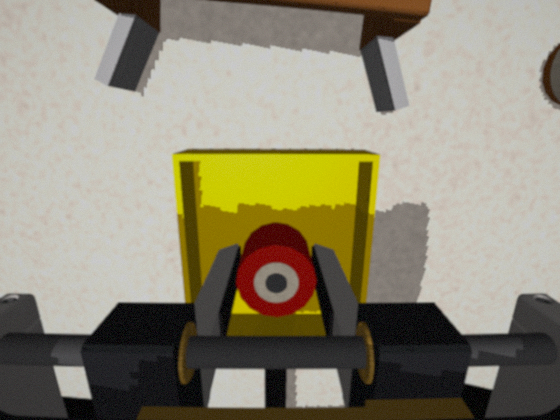

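The roll at (277,283) is over the middle of the tray, not yet touching (force about 0). I'll lower it slowly.

Call:
servo_tool(targets="0 0 0 0.02 0 0 0;0 0 0 0.04 0 0 0;0 0 0 0.055 0 0 0;0 0 0 0.06 0 0 0;0 0 0 0.06 0 0 0;0 0 0 0.06 0 0 0")

```text
time: 11.42
tool_pos: [0.5354, 0.1565, 0.0196]
ee_rot: [3.141, -0.0, -1.389]
wrist_force: [0.1, -0.5, -0.4]
width: 0.044
```

Call:
servo_tool(targets="0 0 0 0.006 0 0 0;0 0 0 0.01 0 0 0;0 0 0 0.01 0 0 0;0 0 0 0.01 0 0 0")

```text
time: 11.75
tool_pos: [0.5356, 0.1566, 0.0175]
ee_rot: [-3.142, -0.0, -1.389]
wrist_force: [-0.5, -0.2, -1.1]
width: 0.0433
```

Call:
servo_tool(targets="0 0 0 0.004 0 0 0;0 0 0 0.006 0 0 0;0 0 0 0.006 0 0 0")

```text
time: 12.0
tool_pos: [0.5358, 0.1566, 0.0172]
ee_rot: [-3.141, -0.0, -1.389]
wrist_force: [-2.7, -1.1, 5.7]
width: 0.0438
```

Call:
servo_tool(targets="0 0 0 0.004 0 0 0;0 0 0 0.006 0 0 0;0 0 0 0.006 0 0 0")

```text
time: 12.25
tool_pos: [0.5358, 0.1566, 0.0171]
ee_rot: [-3.141, -0.0, -1.389]
wrist_force: [-6.1, -1.8, 11.6]
width: 0.0434
```

Contact is at z = 0.0171, exactly as predicted. I'll back off slightly so it isn't pressing, then release.

Call:
servo_tool(targets="0 0 0 -0.007 0 0 0;0 0 0 -0.007 0 0 0;0.57 0 0 -0.007 0 0 0;0.57 0 0 -0.007 0 0 0;0.57 0 0 -0.007 0 0 0;0.57 0 0 -0.007 0 0 0")

```text
time: 12.75
tool_pos: [0.5353, 0.1565, 0.0156]
ee_rot: [3.141, -0.0, -1.389]
wrist_force: [-0.3, 0.2, -0.3]
width: 0.0537
```

Call:
servo_tool(targets="0.57 0 0 -0.04 0 0 0;0.57 0 0 -0.1 0 0 0;0.57 0 0 -0.2 0 0 0;0.57 0 0 -0.35 0 0 0;0.57 0 0.1 -0.5 0 0 0;0.57 0 0.3 -0.6 0 0 0;0.57 0 0.4 -0.6 0 0 0;0.4 0 0.42 -0.6 0 0 0;0.4 0 0.42 -0.6 0 0 0;0.4 0 0.42 -0.6 0 0 0;0.4 0 0.42 -0.6 0 0 0")

```text
time: 13.67
tool_pos: [0.433, 0.1376, 0.1657]
ee_rot: [3.141, -0.0, -1.389]
wrist_force: [0.1, -0.5, 0.0]
width: 0.0378
```

```bash
python3 - <<'E'
from h import *
o=get_obs();print(o['tool_pos'],o['ee_rot'],o['wrist_force'],o['width'])
s=snap('wrist','w11')
E
```

```text
[0.43297103 0.13757691 0.16569776] [ 3.14102287e+00 -1.36594951e-04 -1.38883540e+00] [ 0.13822944 -0.46990554  0.03452905] 0.03779562846434379
```

View pics/w11.png

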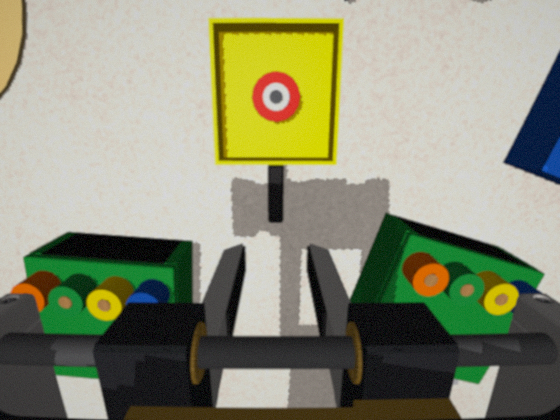

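The roll stands at (276,97) in the tray, and the grip fin at (276,195) lies in line with the open fingers.

```bash
python3 - <<'E'
from h import *
s=snap('wrist');I=s['image'];H=cv2.cvtColor(I,cv2.COLOR_RGB2HSV)
m=cv2.inRange(H,np.array((22,140,50)),np.array((34,255,255)));m[175:]=0;m[:,:190]=0;m[:,355:]=0
c=max(cv2.findContours(m,0,cv2.CHAIN_APPROX_NONE)[0],key=cv2.contourArea)
P=np.array([onz(s,u,v,.035)[:2] for u,v in cv2.convexHull(c)[:,0,:]],np.float32)
r=cv2.minAreaRect(P);print(r)
k=cv2.inRange(H,np.array((0,0,0)),np.array((180,255,60)));k[:170]=0;k[219:]=0;k[:,:262]=0;k[:,290:]=0
for v in(172,180,190,200,210):
    u=np.nonzero(k[v])[0]; 
    if len(u): print(v,u[0],u[-1],onz(s,(u[0]+u[-1])/2,v,.038).round(4))
c=np.array(r[0]);yw=np.radians(r[2]);yw=yw if yw<.7 else yw-np.pi/2
d=np.array([np.cos(yw),np.sin(yw)]);g=c-.105*d;print('grip',g,yw)
delta([*g,.010],toolR(-np.pi/2+yw))
E
```

```text
((0.5356482863426208, 0.155724436044693), (0.1309492141008377, 0.11869022250175476), 10.282415390014648)
172 269 282 [0.4659 0.143  0.038 ]
180 269 282 [0.4581 0.1415 0.038 ]
190 269 282 [0.4481 0.1397 0.038 ]
200 269 282 [0.438  0.1379 0.038 ]
210 268 282 [0.4276 0.1365 0.038 ]
grip [0.4323346  0.13698191] 0.1794620036134925
[0.0018 0.0018 0.621 ] [ 0.0006 -0.      0.0008] rows>= 3.723285971649403 0.024808896426939557
```

Call:
servo_tool(targets="0.4 0.002 0.002 0.12 0 0 0;0.4 0.002 0.002 0.26 0 0 0;0.4 0.002 0.002 0.4 0 0 0;0.4 0.002 0.002 0.5 0 0 0;0.4 0.002 0.002 0.57 0 0 0;0.4 0.002 0.002 0.605 0 0 0;0.4 0.002 0.002 0.62 0 0 0;0.4 0.002 0.002 0.62 0 0 0;0 0.002 0.002 0.62 0 0 0;0 0.002 0.002 0.62 0 0 0;0 0.002 0.002 0.62 0 0 0;0 0.002 0.002 0.62 0 0 0")

```text
time: 14.77
tool_pos: [0.4329, 0.1373, 0.0125]
ee_rot: [-3.139, 0.0, -1.389]
wrist_force: [-0.4, 0.2, 2.5]
width: 0.0157
```

Call:
servo_tool(targets="0 0 0 0 0 0 0;0 0 0 0 0 0 0")

```text
time: 14.93
tool_pos: [0.4329, 0.1372, 0.0124]
ee_rot: [-3.139, 0.0, -1.389]
wrist_force: [-0.3, 0.2, 4.3]
width: 0.0158
```

```bash
python3 - <<'E'
from h import *
o=get_obs();print(o['tool_pos'],o['ee_rot'],o['wrist_force'],o['width'])
s=snap('wrist','w12');s=snap('top');cv2.imwrite('pics/t12.png',cv2.resize(s['image'][90:240,180:370,::-1],(760,600),interpolation=cv2.INTER_CUBIC))
E
```

```text
[0.43288052 0.13723429 0.01243647] [-3.13902010e+00  9.17517404e-05 -1.38851217e+00] [-0.25829078  0.20957543  4.26030279] 0.01580473384632892
```

View pics/w12.png

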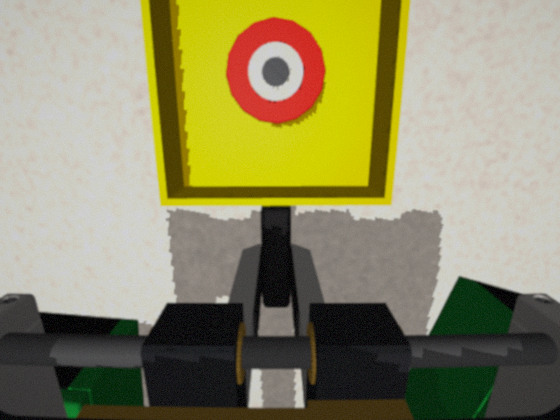

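View pics/t12.png

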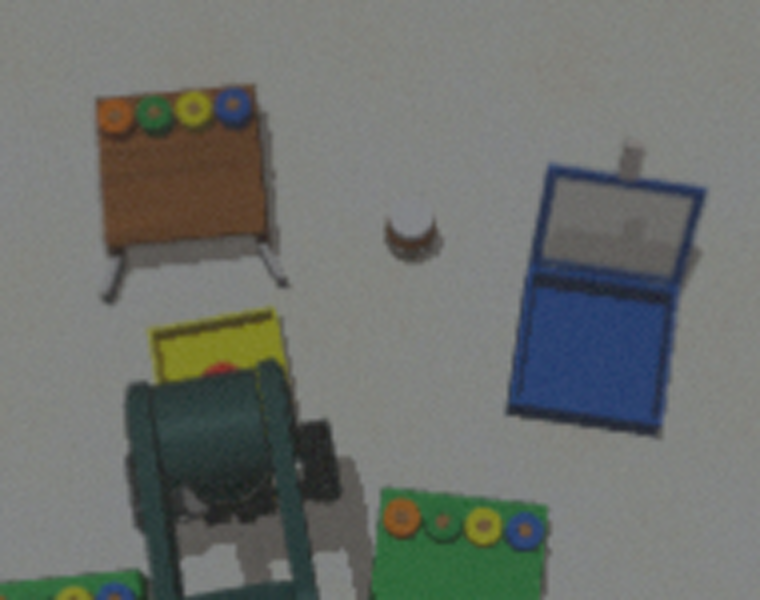

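The fin is gripped (15.8 mm wide) and the roll stands in the tray at (276,71). The top view shows the lid still open at crop (620,220) and the case empty. Next, the bay pose.

```bash
python3 - <<'E'
from h import *
im=cv2.imread('pics/w9.png')[:,:,::-1]
s=snap('wrist');s['image']=im
T=np.eye(4);T[:3,:3]=R.from_euler('xyz',[3.141,-.001,-1.384]).as_matrix();T[:3,3]=[.50193,.14619,.25209];s['W']=T@s['T_tool_cam']
a=onz(s,193.5,28.6,.072);b=onz(s,334,40.4,.072);m=(a+b)/2;d=a-b
print('w9',a,b,m,np.linalg.norm(d),np.arctan2(-d[0],d[1]))
# guide tops' inner outer-ends
for u,v in((170+77/2.725,190/2.725),(170+432/2.725,228/2.725)): print('guide',onz(s,u,v,.035))
t=snap('top');H=cv2.cvtColor(t['image'],cv2.COLOR_RGB2HSV)
k=cv2.inRange(H,np.array((3,90,30)),np.array((17,220,160)));k[:95]=0;k[165:]=0;k[:,:195]=0;k[:,255:]=0
c=max(cv2.findContours(k,0,cv2.CHAIN_APPROX_NONE)[0],key=cv2.contourArea)[:,0,:]
W=np.array([onz(t,u,v,.072)[:2] for u,v in c])
# sides
def ln(P): 
    vx,vy,x,y=cv2.fitLine(P.astype(np.float32),cv2.DIST_HUBER,0,.01,.01).ravel(); return vx,vy,x,y
for v0,v1 in((125,148),):
    L=[];Rr=[]
    for v in range(v0,v1):
        u=np.nonzero(k[v])[0]; L.append(onz(t,u[0]-.5,v,.072)[:2]);Rr.append(onz(t,u[-1]+.5,v,.072)[:2])
    for q in(L,Rr):
        l=ln(np.array(q));print('side yaw',np.arctan(l[1]/l[0]),l[2:])
F=[]
for u in range(210,244):
    v=np.nonzero(k[:,u])[0];F.append(onz(t,u,v[-1]+.5,.072)[:2])
l=ln(np.array(F));print('front yaw',-np.arctan(l[0]/l[1]),l[2:])
E
```

```text
w9 [0.6572597  0.26049926 0.072     ] [0.67301938 0.1158364  0.072     ] [0.66513954 0.18816783 0.072     ] 0.1455187580081584 0.1085128105811498
guide [0.62235843 0.25987344 0.035     ]
guide [0.63543702 0.10677168 0.035     ]
side yaw 0.109503925 (np.float32(0.7120063), np.float32(0.2652794))
side yaw 0.07477484 (np.float32(0.7224458), np.float32(0.120149046))
front yaw 0.097678736 (np.float32(0.664066), np.float32(0.1861238))
```

```bash
python3 - <<'E'
from h import *
delta([.441,.166,.0109],toolR(-1.3885-.0835))
E
```

```text
[-0.1072 -0.0527  0.0062] [-0.0008  0.0001  0.0266] rows>= 0.7173112838033893 0.6679249183692346
```

Call:
servo_tool(targets="0 -0.01 -0.005 -0.003 0 0 0.002;0 -0.025 -0.012 -0.006 0 0 0.006;0 -0.045 -0.022 -0.006 0 0 0.011;0 -0.065 -0.032 -0.006 0 0 0.016;0 -0.085 -0.042 -0.006 0 0 0.021;0 -0.1 -0.05 -0.006 0 0 0.025;0 -0.107 -0.053 -0.006 0 0 0.027;0 -0.107 -0.053 -0.006 0 0 0.027;0 -0.107 -0.053 -0.006 0 0 0.027;0 -0.107 -0.053 -0.006 0 0 0.027")

```text
time: 15.97
tool_pos: [0.4401, 0.1658, 0.0125]
ee_rot: [-3.141, 0.0, -1.473]
wrist_force: [-0.6, -0.5, -0.5]
width: 0.0158
```

```bash
python3 - <<'E'
from h import *
o=get_obs();print(o['tool_pos'],o['ee_rot'],o['wrist_force'],o['width'])
s=snap('wrist','w13');s=snap('top');cv2.imwrite('pics/t13.png',cv2.resize(s['image'][90:240,180:370,::-1],(760,600),interpolation=cv2.INTER_CUBIC))
E
```

```text
[0.44012336 0.16578707 0.01245221] [-3.14141568e+00  2.56348743e-04 -1.47337448e+00] [-0.56865085 -0.51103819 -0.53879734] 0.01579222958440289
```

View pics/w13.png

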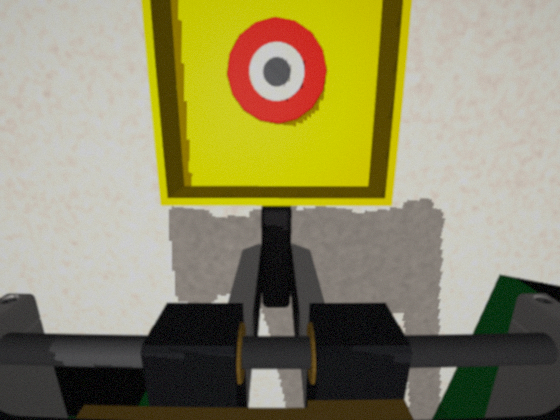

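View pics/t13.png

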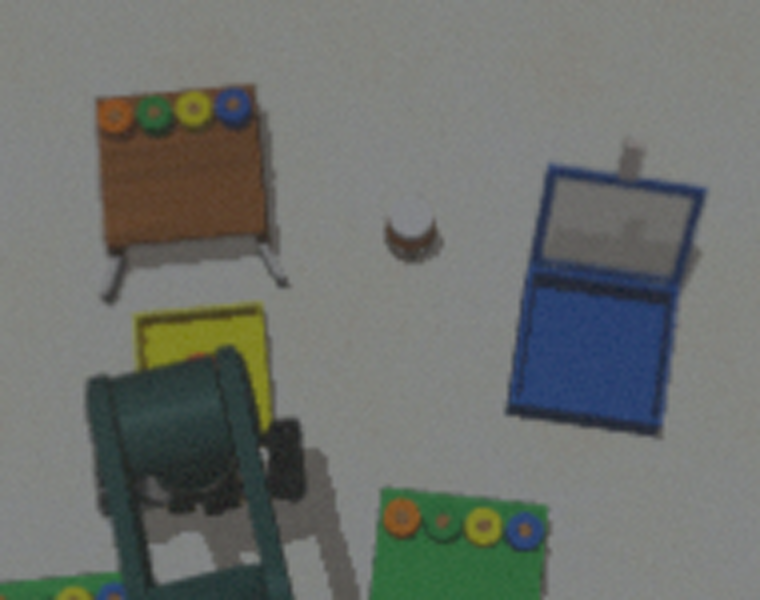

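```bash
python3 - <<'E'
from h import *
t=snap('top');H=cv2.cvtColor(t['image'],cv2.COLOR_RGB2HSV)
def ln(P): return cv2.fitLine(np.array(P).astype(np.float32),cv2.DIST_HUBER,0,.01,.01).ravel()
def edges(k,z,rows,cols,bottom):
    L=[];Q=[];F=[]
    for v in range(*rows):
        u=np.nonzero(k[v])[0];L.append(onz(t,u[0]-.5,v,z)[:2]);Q.append(onz(t,u[-1]+.5,v,z)[:2])
    for u in range(*cols):
        v=np.nonzero(k[:,u])[0];F.append(onz(t,u,(v[-1]+.5) if bottom else (v[0]-.5),z)[:2])
    for n,q in(('L',L),('R',Q)):
        l=ln(q);print(n,'yaw',np.arctan(l[1]/l[0]).round(4),l[2:])
    l=ln(F);print('F yaw',-np.arctan(l[0]/l[1]).round(4),l[2:])
k=cv2.inRange(H,np.array((3,90,30)),np.array((17,220,160)));k[:95]=0;k[152:]=0;k[:,:195]=0;k[:,255:]=0
edges(k,.072,(122,148),(210,244),True)
k=cv2.inRange(H,np.array((20,120,40)),np.array((36,255,255)));k[:155]=0;k[200:]=0;k[:,:205]=0;k[:,255:]=0
edges(k,.035,(169,176),(217,244),False)
E
```

```text
L yaw 0.0946 [0.7189429  0.26626617]
R yaw 0.0947 [0.71593    0.11966923]
F yaw 0.1021 [0.663517  0.1923014]
L yaw 0.0287 [0.5872    0.2356789]
R yaw 0.016 [0.58754736 0.11770902]
F yaw 0.1072 [0.6051637  0.18182753]
```

Call:
servo_tool(targets="0 -0.002 -0.015 0 0 0 0;0 -0.003 -0.04 0 0 0 0;0 -0.003 -0.07 0 0 0 0;0 -0.003 -0.1 0 0 0 0;0 -0.003 -0.13 0 0 0 0;0 -0.003 -0.16 0 0 0 0;0 -0.003 -0.185 0 0 0 0;0 -0.003 -0.2 0 0 0 0;0 -0.003 -0.2 0 0 0 0;0 -0.003 -0.2 0 0 0 0")

```text
time: 16.95
tool_pos: [0.4905, 0.1713, 0.0125]
ee_rot: [-3.141, -0.0, -1.474]
wrist_force: [0.3, -0.3, -1.2]
width: 0.0156
```

```bash
python3 - <<'E'
from h import *
o=get_obs();print(o['tool_pos'],o['ee_rot'],o['wrist_force'],o['width'])
s=snap('top');cv2.imwrite('pics/t14.png',cv2.resize(s['image'][100:220,190:280,::-1],(450,600),interpolation=cv2.INTER_CUBIC))
s=snap('scene');cv2.imwrite('pics/s14.png',cv2.resize(s['image'][220:380,170:350,::-1],(675,600),interpolation=cv2.INTER_CUBIC))
E
```

```text
[0.49047716 0.17126318 0.01254932] [-3.14067470e+00 -8.48940297e-05 -1.47367259e+00] [ 0.293248   -0.33474775 -1.24116395] 0.015563071898172534
```

View pics/t14.png

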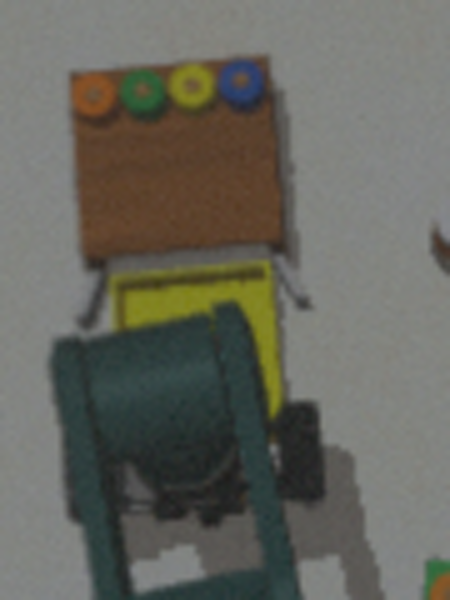

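View pics/s14.png

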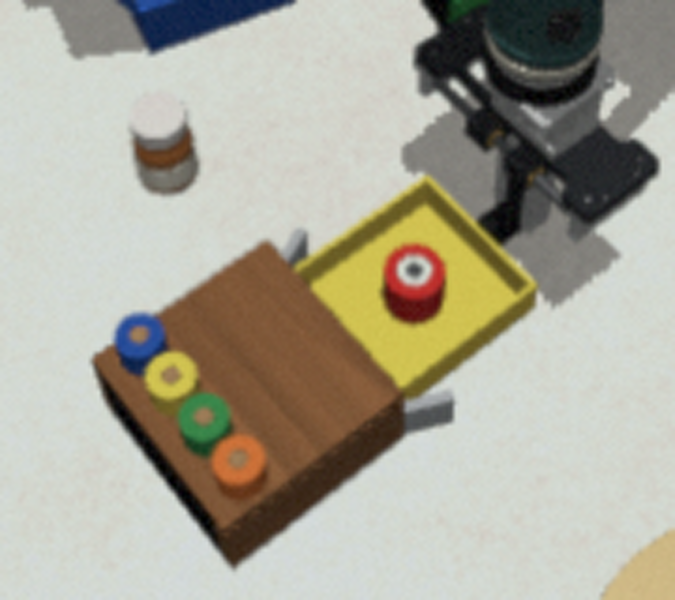

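```bash
python3 - <<'E'
from h import *
s=snap('top');I=s['image'];c=I[146:166,200:258,::-1];c=cv2.convertScaleAbs(c,alpha=1.8)
cv2.imwrite('pics/t15.png',cv2.resize(c,(796,275),interpolation=cv2.INTER_NEAREST))
E
```

```text
(no output)
```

View pics/t15.png

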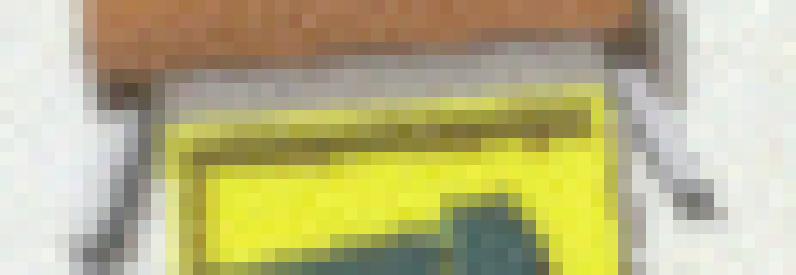

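Call:
servo_tool(targets="0 -0.004 -0.015 0 0 0 0;0 -0.004 -0.035 0 0 0 0;0 -0.004 -0.06 0 0 0 0;0 -0.004 -0.085 0 0 0 0;0 -0.004 -0.11 0 0 0 0;0 -0.004 -0.13 0 0 0 0;0 -0.004 -0.14 0 0 0 0;0 -0.004 -0.14 0 0 0 0")

```text
time: 17.77
tool_pos: [0.5256, 0.1757, 0.0127]
ee_rot: [-3.141, -0.0, -1.474]
wrist_force: [0.9, 0.9, -1.7]
width: 0.0157
```

```bash
python3 - <<'E'
from h import *
o=get_obs();print(o['tool_pos'],o['ee_rot'],o['wrist_force'],o['wrist_torque'],o['width'])
E
```

```text
[0.52561735 0.17571604 0.01266511] [-3.14051359e+00 -2.72876284e-05 -1.47369918e+00] [ 0.8589587   0.88893486 -1.65095024] [ 0.03925186 -0.03200397 -0.00524369] 0.0157389392428126
```

Call:
servo_tool(targets="0 0 -0.015 0 0 0 0;0 0 -0.04 0 0 0 0;0 0 -0.07 0 0 0 0;0 0 -0.1 0 0 0 0;0 0 -0.13 0 0 0 0;0 0 -0.16 0 0 0 0;0 0 -0.19 0 0 0 0;0 0 -0.22 0 0 0 0;0 0 -0.25 0 0 0 0;0 0 -0.275 0 0 0 0;0 0 -0.29 0 0 0 0;0 0 -0.29 0 0 0 0")

```text
time: 18.77
tool_pos: [0.5979, 0.1828, 0.0127]
ee_rot: [-3.14, -0.0, -1.474]
wrist_force: [0.7, -0.2, -2.2]
width: 0.0161
```

```bash
python3 - <<'E'
from h import *
o=get_obs();print(o['tool_pos'],o['ee_rot'],o['wrist_force'],o['wrist_torque'],o['width'])
s=snap('wrist','w16')
E
```

```text
[0.59791039 0.18277402 0.01267349] [-3.14028180e+00 -4.58729244e-05 -1.47369038e+00] [ 0.74315297 -0.18209621 -2.24259453] [ 0.0199915  -0.05985716  0.00754565] 0.0161253077087485
```

View pics/w16.png

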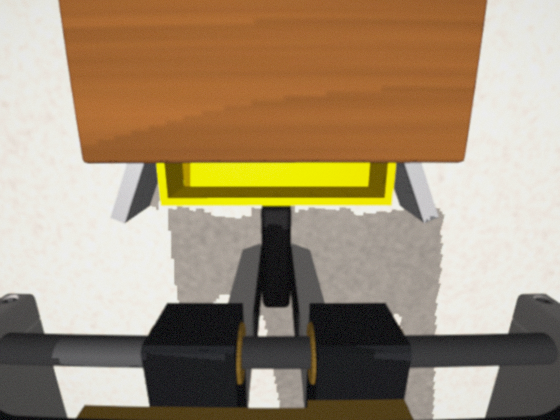

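The tray is going in centred and square, with its front edge at row 203 and the roof edge level at row 161. I'll continue, then creep to the stop.

Call:
servo_tool(targets="0 0 -0.012 0 0 0 0;0 0 -0.03 0 0 0 0;0 0 -0.055 0 0 0 0;0 0 -0.08 0 0 0 0;0 0 -0.095 0 0 0 0;0 0 -0.1 0 0 0 0;0 0 -0.1 0 0 0 0")

```text
time: 19.4
tool_pos: [0.6224, 0.1851, 0.0127]
ee_rot: [-3.14, -0.0, -1.474]
wrist_force: [1.0, -0.6, -1.5]
width: 0.0158
```

Call:
servo_tool(targets="0 0 -0.006 0 0 0 0;0 0 -0.012 0 0 0 0;0 0 -0.018 0 0 0 0;0 0 -0.02 0 0 0 0;0 0 -0.02 0 0 0 0")

```text
time: 19.82
tool_pos: [0.6264, 0.1855, 0.0127]
ee_rot: [3.141, -0.0, -1.473]
wrist_force: [-1.3, -0.3, -0.4]
width: 0.0154
```

Call:
servo_tool(targets="0 0 -0.004 0 0 0 0;0 0 -0.008 0 0 0 0;0 0 -0.008 0 0 0 0;0 0 -0.008 0 0 0 0")

```text
time: 20.15
tool_pos: [0.6264, 0.1854, 0.0125]
ee_rot: [3.137, -0.001, -1.473]
wrist_force: [-6.9, -1.9, 2.8]
width: 0.0164
```

```bash
python3 - <<'E'
from h import *
o=get_obs();print(o['tool_pos'],o['ee_rot'],o['wrist_force'],o['wrist_torque'],o['width'])
s=snap('wrist','w17')
E
```

```text
[0.62638978 0.18542502 0.0125227 ] [ 3.13661398e+00 -7.09549149e-04 -1.47325579e+00] [-6.91504289 -1.9298271   2.83770853] [-0.18265572  1.03059601  0.03934891] 0.016385828564836814
```

View pics/w17.png

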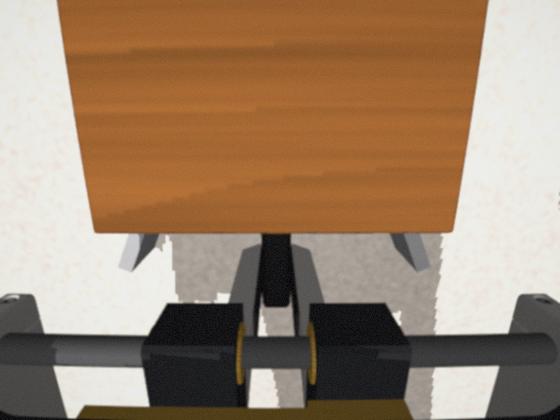

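The force rose to 7 N with no further travel, at the predicted home position, and the roof edge now covers the tray's front edge at row 232. One firmer nudge, then I'll relax, release and rise.

Call:
servo_tool(targets="0 0 -0.008 0 0 0 0;0 0 -0.008 0 0 0 0;0 0 0.006 0 0 0 0;0 0 0.006 0 0 0 0;0.35 0 0.006 0 0 0 0;0.35 0 0.006 0 0 0 0;0.35 0 0.006 0 0 0 0;0.35 0 0.006 0 0 0 0")

```text
time: 20.87
tool_pos: [0.6279, 0.1858, 0.0132]
ee_rot: [-3.14, 0.0, -1.474]
wrist_force: [0.2, -0.3, 0.2]
width: 0.0327
```

Call:
servo_tool(targets="0.35 0 0 -0.05 0 0 0;0.35 0 0 -0.15 0 0 0;0.35 0 0 -0.3 0 0 0;0.35 0 0.05 -0.45 0 0 0;0.35 0 0.25 -0.6 0 0 0;0.35 0 0.4 -0.6 0 0 0;0.35 0 0.5 -0.6 0 0 0;0.35 0 0.55 -0.6 0 0 0;0.35 0 0.55 -0.6 0 0 0;0.35 0 0.55 -0.6 0 0 0;0.35 0 0.55 -0.6 0 0 0")

```text
time: 21.78
tool_pos: [0.4913, 0.1724, 0.1634]
ee_rot: [-3.14, 0.0, -1.474]
wrist_force: [-0.1, -0.1, -0.3]
width: 0.033
```

```bash
python3 - <<'E'
from h import *
o=get_obs();print(o['time'],o['tool_pos'],o['ee_rot'],o['wrist_force'],o['width'])
s=snap('wrist','w18');snap('scene','s18')
cv2.imwrite('pics/s18b.png',cv2.resize(snap('scene')['image'][220:380,170:350,::-1],(675,600),interpolation=cv2.INTER_CUBIC))
E
```

```text
21.7833 [0.49126045 0.17240645 0.16335288] [-3.13985423e+00  2.45389960e-05 -1.47365808e+00] [-0.05542215 -0.14432114 -0.33864287] 0.03299218750406926
```

View pics/w18.png

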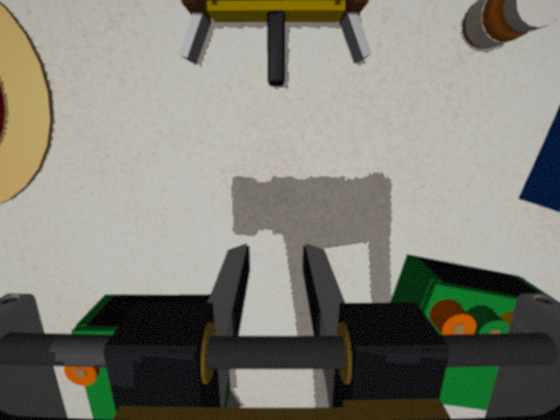

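View pics/s18.png

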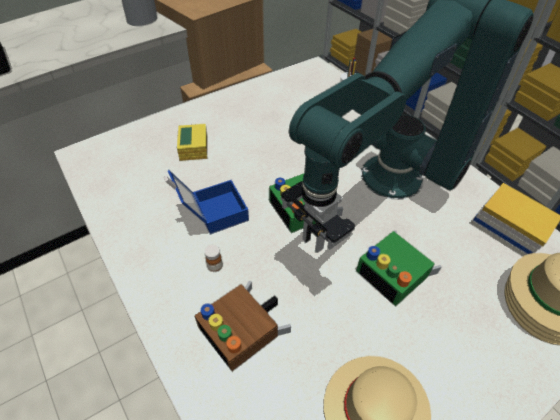

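The wrist view shows the tray front at row 15 in line with the riser front, with the grip at (276,50). The scene view shows the lid open at (188,195) and the jar in place. I'll tilt the wrist camera to look into the mouth and check that it's flush and the roll is standing.

Call:
servo_tool(targets="0.35 0 0 -0.05 0.03 0 0;0.35 0 0.03 -0.1 0.07 0 0;0.35 0 0.06 -0.15 0.11 0 0;0.35 0 0.08 -0.15 0.15 0 0;0.35 0 0.1 -0.15 0.19 0 0;0.35 0 0.1 -0.15 0.23 0 0;0.35 0 0.1 -0.15 0.27 0 0;0.35 0 0.1 -0.15 0.31 0 0;0.35 0 0.1 -0.15 0.34 0 0;0.35 0 0.1 -0.15 0.34 0 0;0.35 0 0.1 -0.15 0.34 0 0;0.35 0 0.1 -0.15 0.34 0 0")

```text
time: 22.93
tool_pos: [0.4666, 0.1704, 0.203]
ee_rot: [-2.072, 0.001, -1.474]
wrist_force: [0.2, 0.4, -0.1]
width: 0.0328
```

```bash
python3 - <<'E'
from h import *
o=get_obs();print(o['time'],o['tool_pos'],o['ee_rot'],o['wrist_force'],o['joint_positions'])
s=snap('wrist','w19');print(s['W'][:3,3])
E
```

```text
22.9333 [0.46664121 0.170436   0.20296618] [-2.07228835e+00  1.02470377e-03 -1.47362548e+00] [ 0.18939229  0.39261784 -0.09111065] [ 0.44989174 -0.69787764  2.31775357 -0.6024527   0.56302024  2.2735911 ]
[0.35056824 0.15830688 0.36129494]
```

View pics/w19.png

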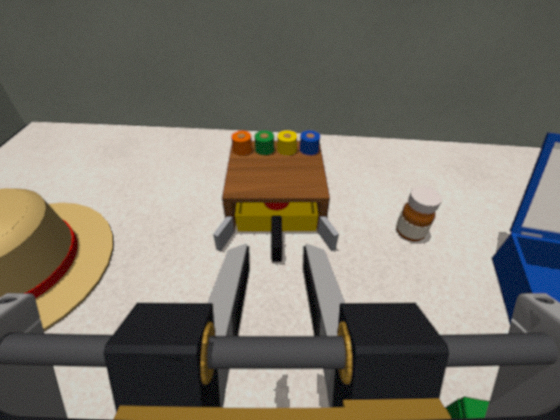

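```bash
python3 - <<'E'
from h import *
s=snap('wrist');I=s['image']
cv2.imwrite('pics/c19.png',cv2.resize(I[185:270,205:350,::-1],(797,467),interpolation=cv2.INTER_CUBIC))
b=np.array([.6649,.1885,0]);d=np.array([.9953,.0973,0]);l=np.array([-.0973,.9953,0])
for n,p in dict(rooflip=b+[0,0,.062],rimflush=b+.002*d+[0,0,.035],rim10out=b-.008*d+[0,0,.035],rimL=b+.002*d+.06*l+[0,0,.035],flushbottom=b+.002*d,rollfront_bottom=b+d*.045+[0,0,.004],rollfront_top=b+d*.045+[0,0,.044]).items():
    u,v=proj(s,p);print(n,round(u,1),round(v,1),'crop',round((u-205)*5.5),round((v-185)*5.5))
E
```

```text
rooflip 276.0 203.7 crop 391 103
rimflush 276.0 216.2 crop 391 172
rim10out 276.0 221.3 crop 391 199
rimL 234.7 216.3 crop 163 172
flushbottom 276.0 232.2 crop 391 259
rollfront_bottom 276.0 210.5 crop 390 140
rollfront_top 276.0 191.9 crop 390 38
```

View pics/c19.png

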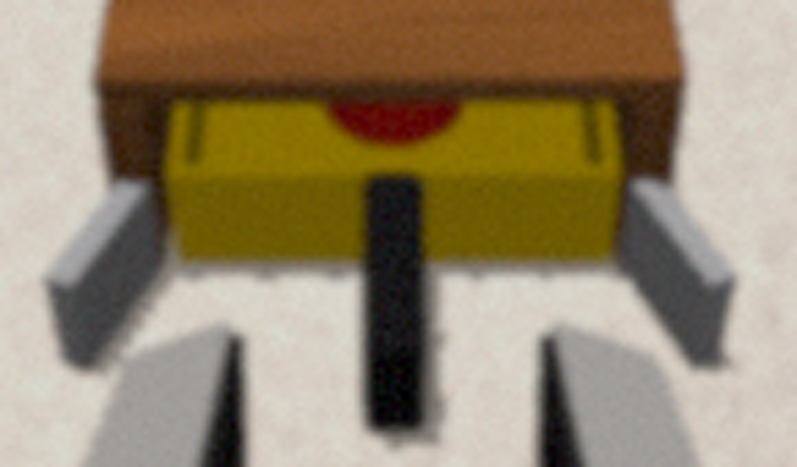

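The crop agrees with a fully home tray. Its rim is at row 175 (172 predicted when flush) and its bottom at row 260 (259 predicted). The roll's round foot is at row 143 (140 predicted), so it is standing. Handing in.

```bash
python3 - <<'E'
from h import *
o=get_obs();print(o['time'],o['wrist_force']);robot.close_job()
E
```

```text
23.0333 [-0.16128191  0.45531507 -0.33312116]
the job is handed in; nothing more can be done
```

The job is done and handed in at about 23 s, well inside the 67 s limit; no verdict was reported.

I tipped the lid back by its tab past the balance point, and it stayed open. I then lifted out the red roll, set it down gently in the tray until I felt contact, and slid the tray in by its grip until it met the back wall.

**Last checks:**
- **Tray:** its front rim and bottom edge sat within 3 pixels rows of the enlarged view of the flush prediction, about 1 mm. The push force rose with no further travel at the predicted home position.
- **Roll:** its round foot was visible where a standing roll should be. The roof hides its top half, so I could not see that part.
- **Lid and bystanders:** the lid was still open in the last views. The jar, hat and packets looked where they started, judged by eye only, and I never went near them.
- **Forces:** the wrist force reached about 12 N in the readings I took, at the roll set-down. I took no reading during the last firmer nudge against the back wall.
- **Disagreement:** the top camera put the tray about 2 to 4 mm off the bay's line while the wrist camera said under 1 mm. I trusted the wrist camera, and the tray went in with no side load.

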